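# Screw the last square foot into the plant stand

### The job

The plant stand lies upside down, clamped on the work board, with three of its four square feet on. Screw the loose square foot with the threaded tenon into the empty hole until it is snug on its rubber washer, and stop where its sides are square with the stand like the other feet, without forcing or overtightening it. Let go, and leave the other things on the bench alone.

Things in the scene. Friction and masses are not known exactly. Their poses are not given: they have to be found in the camera images.
- foot: The loose wooden foot, standing on its tenon, block upward: a 48 x 48 mm block 50 mm high, sides along its own x and y, on a round tenon 21 mm long. Origin: centre of the tenon's lower end, z up through the block; the top is 71 mm above it. The tenon has a plain bevelled nose 30 mm across for its lowest 6 mm, then two ridges of a coarse right-hand thread, 36.5 mm over the crests. About 0.1 kg.
- foot_shoulder (a point): Centre of the block's flat underside, the shoulder that comes down on the washer: 21 mm above the foot's origin, same axes.
- socket: The empty threaded hole in a round wooden bush flush in the stand. Origin: centre of its mouth, level with the stand's face; z up. 34 mm across inside the ridges, 26 mm deep. Where the thread starts is unmarked and differs each time; x and y say nothing of it. Until the thread catches, the foot's shoulder rests 7 to 12.5 mm above the mouth. Turn it there under 2 to 4 N, never over 8 N up or down.
- thread (a point): On the hole's axis, 5 mm below the mouth, in the thread. Two-start right-hand thread: turned clockwise seen from above, the foot goes down 10 mm per full turn (1.6 mm per radian), with 0.7 mm of axial play; it can start every half turn. From lowering it to touching the washer takes 0.1 to 0.85 of a turn. It holds by friction and does not run back when let go.
- washer_place (a point): Centre of the mouth, where a soft black rubber washer lies round the hole, 41/54 mm across. Washers differ: 5 to 7 mm thick. It gives 1 mm per 5 N, up to 5 mm; each quarter turn adds some 10 N. Snug from 2.5 N on it, overtightened above 18 N: one or two square positions lie between. Turning moment: near zero free, about 0.1 N m at 7 N, 0.2 at 15 N, give or take a third, with little side load.
- stand: Plant stand, upside down, 250 (x) x 270 (y) x 34 mm, fixed by two toggle clamps at mid y-edges on a 12 mm plywood board. Origin: on the bench under its middle; upper face 46 mm above; its sides run along this x and y. Foot places: 80 mm either side of the middle in x, 90 mm in y; three have square feet 54 mm high over the face, the fourth is the hole. Clamps rise 30 mm over the face.
- round_foot: Leave alone: a round wooden foot 52 mm across, 42 mm high, with a smooth 20 mm dowel 22 mm long on top; standing on the bench, origin at its underside.
- screwdriver: Leave alone: a screwdriver 200 mm long with a 26 mm black handle, lying on the bench along its own x; origin under its middle.
- glue: Leave alone: a white glue bottle, 54 mm across, 150 mm tall, standing; origin under its middle.
- screw_dish: Leave alone: a low glass dish of brass screws, 84 mm across, 28 mm high; origin under its middle.

How it is judged:
On the way, in this order (a step that is already met when the one before it is completed fails the run):
1. the tenon stands upright in the mouth of the hole (horizontal distance between foot and socket below 0.004 m and z of foot in the frame of socket below -0.006 m and angle between foot's own z axis and vertical below 0.1 rad), for 0.2 s.
2. the thread has drawn the foot down onto the washer (z of foot in the frame of socket below -0.0141 m and contact force between foot and socket above 5 N), for 0.2 s.
At the end, for the whole second after the job is handed in: The foot is screwed upright into the hole, centred within 3 mm, drawn down snug on its washer (held between washer and thread by over 5 N in all, 2.5 N on each), its sides within 7 degrees of square with the stand, at rest and let go (all of step 2 and horizontal distance between foot and socket below 0.003 m and angle between foot's own z axis and vertical below 0.06 rad and (angle between the x axis of foot and the x axis of stand, either way round below 0.12 rad or angle between the x axis of foot and the y axis of stand, either way round below 0.12 rad) and linear speed of foot below 0.01 m/s); the robot touches nothing.
It fails at once if overtightened or wedged: the foot bears on the hole, thread and washer together, with more than 40 N (about 18 N on the washer) (contact force between foot and socket above 40 N).
It fails at once if cross-threaded: turned while bearing on the thread with more than 12 N of contact force in all, the shoulder still over 7.2 mm above the mouth (contact force between foot and socket above 12 N and angular speed of foot above 0.15 rad/s and z of foot in the frame of socket above -0.0138 m and linear speed of foot below 0.004 m/s).
It fails at once if another thing on the bench is moved by more than 30 mm (distance of any of round_foot, screwdriver, glue, screw_dish from where it was at the start of the episode above 0.03 m).
It also fails if it takes over 72 s, if anything falls off the work surface, if the arm or the gripper's body presses on something with over 40 N, if the wrist force passes 120 N, or if a joint passes its speed limit or range.

### The arm

A 7-joint arm with a two-finger parallel gripper is mounted at the origin on the work surface. World frame = base frame: x ahead of the robot, y to its left, z up, the work surface at z = 0. Lengths are in m, angles in rad, forces in N, time in s.
With the tool pointing down it reaches from about 0.425 to 0.925 m from the base axis. Payload 6.8 kg.
Tool frame: the origin (TCP) lies between the finger pads; the fingertips stand r.tcp_to_tips ahead of it and the grasp point (between the pads) lies 3 mm ahead of it (r.tcp_to_tips is the distance from the TCP to the fingertips, in m); z points along the fingers, y is the line along which they close (so a half turn about z gives the same grasp; the last joint's range is limited). The gripper opens to 85 mm and grips with 20 to 120 N. Pads are 22 mm wide; open, the fingers measure 114 mm over their backs; the gripper's body (76 mm by 85 mm) begins 54 mm behind the grasp point. The pads swing forward as they close: fully open they stand 13 mm farther back than shut.
Start: joints at [-1.432, 0.477, 0.022, 1.555, -0.011, 1.109, -0.083], TCP at [0.165, 0.655, 0.253] pointing down, gripper open.
Joint ranges: [-2.96, 2.96], [-0.34, 2.1], [-1.41, 1.46], [0.24, 2.44], [-1.37, 4.51], [0.17, 1.92], [-2.96, 2.96]. Speed limits (rad/s): [2.39, 2.39, 3.14, 3.14, 3.14, 3.14, 3.14].

### API

Orientations are given as a rotation vector (axis times angle).
In Python, from bench import r gives the robot as it stands. The module is installed in compiled form; this text tells all that it offers.
- The arm moves only by the tool step_arm, never from a script. Its argument "moves" is a list of rows, each an object of numbers: "rx", "ry", "rz": the turn, a rotation vector about the tool's x, y, z in degrees; "dx", "dy", "dz": the shift along the tool's x, y, z in mm; "gripper": the opening, from -1 (shut) to 1 (fully open). In form: [{"rx": .., "ry": .., "rz": .., "dx": .., "dy": .., "dz": .., "gripper": ..}, ...]. A call has 1 to 20 rows; each row shifts and turns the commanded pose from where the row before left it, along the tool's axes as they then stand; what a row does not reach is not made up. A row lasts 1/8 s, in which the tool goes at most 62.5 mm and 10.7 degrees, less where a joint would pass 70% of its speed; a pose out of reach is approached as far as the arm can. A call is refused whole if a number of a shift passes 62.5 or a number of a turn 10.7, either way. A call with a gripper value outside its range is refused whole. The fingers move at their own pace and stop on an object; "grip_force" is the grip in N (left out, the last holds). Time passes only in rows, so rows that do not move let the fingers close. It gives the time, the measured TCP pose, the force, the opening and the grip force at its end, in the units of the state.
- r.get_obs(): the state, without advancing time (a new reading comes with each control period).
- r.grab_frame(name): name is "scene" or "top" or "wrist"; returns the picture (420x560x3 uint8, blue, green, red); there is no depth.
- r.camera_info(name): a dict with "mtx" (3x3 intrinsics, pixels), "rvec" (rotation vector, rad) and "tvec" (3), from world to camera coordinates, as OpenCV has them. Camera axes: x right, y down, z forward; pixel columns grow to the right and rows downward; lengths in m; the calibration is good to about 2 mm. The wrist camera is an equidistant fisheye: a pixel r from the principal point sees the ray r / f radians off the axis. A picture is of the moment at which its call begins: read the wrist's pose just before it. camera_info takes no time and is no camera call; for the wrist camera it gives the pose at the moment of the call.
- r.hand_in(): hands the job in; it is judged then, once.
The state is a dict: "clock": time; "joints": joint angles; "qvel": joint speeds; "tau": joint torques, N m; "tcp_pos": TCP position; "orientation": TCP orientation; "contact_force": force on the tool from outside, world axes, zero at the start; "moment": the same for the moment, N m; "grip_width": finger opening in m; "gripper_force": force on a finger pad.
Only numpy, scipy, OpenCV 4.12 (cv2) and the standard library are available. Lean on these libraries where they do the work, as an engineer would, in place of code of your own. Each camera call takes 0.05 s, during which the arm holds its last target. There are 200 camera calls.

## Working session

There is one attempt and no reset: what is moved stays moved. The work goes in short steps, Python scripts to look and compute and a tool call to move; the robot and the scene stay as the last step left them, time stands still between calls to the robot, and variables do not carry over. Pictures are saved under pics/ and viewed, at most 10 in all, crops included, and the job is handed in when it is done.

Besides the shell and the picture viewer there is one more tool, called by a JSON object that holds its "method" and its "body", one argument or row to a line. step_arm: Moves the arm, as the interface text tells. Its arguments: {"type":"object","properties":{"moves":{"type":"array","items":{"type":"object","properties":{"rx":{"type":"number"},"ry":{"type":"number"},"rz":{"type":"number"},"dx":{"type":"number"},"dy":{"type":"number"},"dz":{"type":"number"},"gripper":{"type":"number"}}}},"grip_force":{"type":"number"}},"required":["moves"]}

```bash
mkdir -p pics
cat > h.py <<'E'
from bench import r
import numpy as np, cv2
from scipy.spatial.transform import Rotation as R
def snap(n,f):
    im=r.grab_frame(n); cv2.imwrite('pics/'+f,im); return im
def ray(n,uv,ci=None):
    ci=ci or r.camera_info(n); K=np.array(ci['mtx']);M=R.from_rotvec(np.ravel(ci['rvec'])).as_matrix();t=np.ravel(ci['tvec'])
    a=(np.array(uv,float)-K[:2,2])/[K[0,0],K[1,1]]
    if n=='wrist':
        th=np.linalg.norm(a); d=np.r_[a/max(th,1e-9)*np.sin(th),np.cos(th)]
    else: d=np.r_[a,1]
    return -M.T@t, M.T@d
def plane(n,uv,z,ci=None):
    o,d=ray(n,uv,ci); return o+d*(z-o[2])/d[2]
E
python3 - <<'E'
from h import *
a=snap('top','top0.png');b=snap('scene','scene0.png')
cv2.imwrite('pics/both0.png',cv2.resize(np.hstack([a,b]),(800,300)))
o=r.get_obs();print(o, r.tcp_to_tips)
for n in('top','scene','wrist'):print(n,r.camera_info(n))
E
```

```text
{'clock': 0.1, 'joints': array([-1.43212655,  0.47768433,  0.02235018,  1.55631961, -0.01150419,
        1.10930405, -0.0831193 ]), 'qvel': array([ 0.00087317, -0.00181498, -0.00026934, -0.00307035, -0.00093562,
       -0.0003652 , -0.00128703]), 'tau': array([ 4.30989297e-03, -5.97760177e+01,  1.61361236e+00, -2.81953597e+01,
        1.28073263e-02,  5.09190097e-03, -7.26187750e-06]), 'tcp_pos': array([0.16477648, 0.6540819 , 0.25245918]), 'orientation': array([-3.86643711e-01, -3.11762546e+00,  2.48963012e-03]), 'contact_force': array([-0.07589444, -0.46869437, -0.35696062]), 'moment': array([ 0.01135435, -0.01080292,  0.00514268]), 'gripper_force': 0.0, 'grip_width': 0.08540989525534674} 0.022
top {'mtx': array([[423.98904194,   0.        , 281.15942862],
       [  0.        , 423.98904194, 214.98195834],
       [  0.        ,   0.        ,   1.        ]]), 'rvec': array([ 2.15705081, -2.11533487,  0.17946231]), 'tvec': array([0.04071065, 0.49702348, 0.85441186])}
scene {'mtx': array([[404.29321808,   0.        , 276.29545314],
       [  0.        , 404.29321808, 210.56560873],
       [  0.        ,   0.        ,   1.        ]]), 'rvec': array([ 1.23044914,  2.21301678, -1.05481141]), 'tvec': array([ 0.25282258, -0.24574583,  1.44586676])}
wrist {'mtx': array([[325.1922621 ,   0.        , 285.9274877 ],
       [  0.        , 325.1922621 , 205.31789155],
       [  0.        ,   0.        ,   1.        ]]), 'rvec': array([-2.28264761, -1.77955533, -0.26416188]), 'tvec': array([-0.67486741, -0.03863028,  0.38011981])}
```

View pics/top0.png

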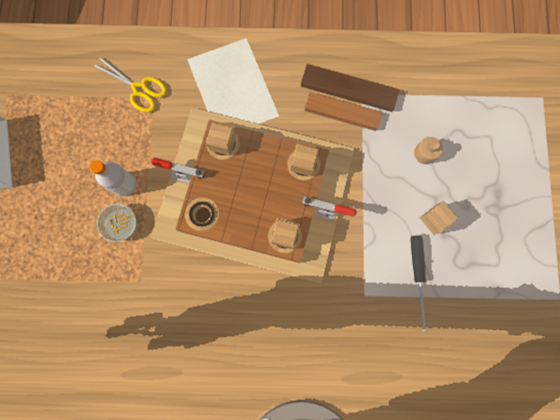

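View pics/scene0.png

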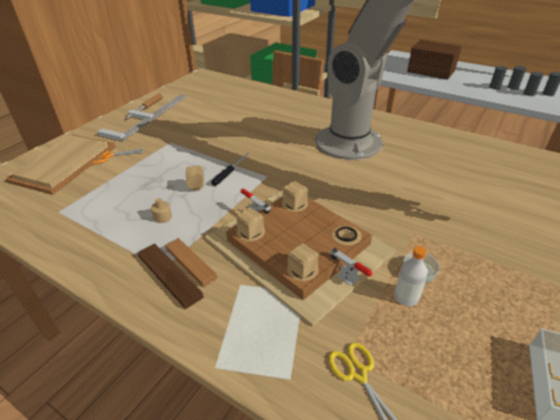

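Top view: the loose square foot is at (439,217), the round foot at (429,150), the screwdriver at (418,270). The empty hole is at (202,213) and the three mounted feet at (222,140), (303,160) and (286,235). I'll enlarge the foot and the stand to pick corners.

Run:
```python
from h import *
a=cv2.imread('pics/top0.png')
s=cv2.resize(a[105:275,170:350],None,fx=2.8,fy=2.8,interpolation=cv2.INTER_CUBIC)
f=cv2.resize(a[195:240,412:482],None,fx=4,fy=4,interpolation=cv2.INTER_CUBIC)
c=np.zeros((600,800,3),np.uint8);c[:s.shape[0],:s.shape[1]]=s;c[:180,510:790]=f
cv2.imwrite('pics/crop1.png',c)
for n,uv,z in[('foot',(439,216),.071),('hole',(202,213),.046),('f1',(222,138),.1),('f2',(303,158),.1),('f3',(287,234),.1),('round',(429,150),.05),('drv',(418,258),.02)]:print(n,plane('top',uv,z).round(3))
```

```text
foot [ 0.495 -0.272  0.071]
hole [0.496 0.217 0.046]
f1 [0.642 0.174 0.1  ]
f2 [0.604 0.009 0.1  ]
f3 [0.449 0.038 0.1  ]
round [ 0.642 -0.264  0.05 ]
drv [ 0.413 -0.243  0.02 ]
```

View pics/crop1.png

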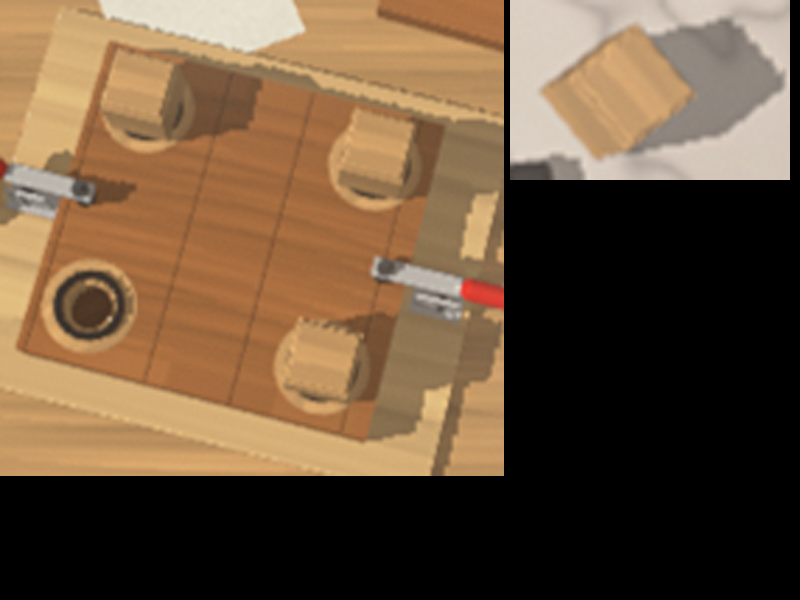

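Run:
```python
from h import *
P=[plane('top',(x/2.8+169.7,y/2.8+104.7),.046)[:2] for x,y in[(110,42),(443,122),(368,440),(20,350)]]
print(np.round(P,3),np.mean(P,0))
for i in range(4):
    d=P[(i+1)%4]-P[i];print(np.linalg.norm(d).round(4),np.degrees(np.arctan2(d[1],d[0])).round(1)%90)
print('hole',plane('top',(92/2.8+169.7,305/2.8+104.7),.050))
F=[plane('top',((x-510)/4+411.6,y/4+194.6),.071)[:2] for x,y in[(542,91),(637,27),(692,94),(600,159)]]
print(np.round(F,4),np.mean(F,0))
for i in range(4):
    d=F[(i+1)%4]-F[i];print(np.linalg.norm(d).round(4),np.degrees(np.arctan2(d[1],d[0])).round(1)%90)
o=r.get_obs();m=R.from_rotvec(o['orientation']).as_matrix();print(m.round(3))
```

```text
[[ 0.703  0.212]
 [ 0.643 -0.048]
 [ 0.398  0.007]
 [ 0.46   0.267]] [0.5510055  0.10971955]
0.2662 77.1
0.2512 77.30000000000001
0.2673 76.6
0.2492 77.1
hole [0.49424872 0.21473596 0.05      ]
[[ 0.4919 -0.2322]
 [ 0.5262 -0.2822]
 [ 0.4918 -0.3088]
 [ 0.4575 -0.2604]] [ 0.49182951 -0.27090783]
0.0606 34.4
0.0434 37.80000000000001
0.0593 35.400000000000006
0.0445 39.4
[[-0.97   0.244 -0.   ]
 [ 0.244  0.97  -0.002]
 [-0.    -0.002 -1.   ]]
```

{"method": "step_arm", "body": {
  "moves": [
    {"dx": -48.4, "dy": -34.6},
    {"dx": -48.4, "dy": -34.6},
    {"dx": -48.4, "dy": -34.6},
    {"dx": -48.4, "dy": -34.6},
    {"dx": -48.4, "dy": -34.6},
    {"dx": -48.4, "dy": -34.6},
    {"dx": -48.4, "dy": -34.6},
    {"dx": -48.4, "dy": -34.6},
    {"dx": -48.4, "dy": -34.6},
    {"dx": -48.4, "dy": -34.6},
    {"dx": -7.8, "dy": -59.4},
    {"dx": -7.8, "dy": -59.4},
    {"dx": -7.8, "dy": -59.4},
    {"dx": -7.8, "dy": -59.4},
    {"dx": -7.8, "dy": -59.4},
    {"dx": -7.8, "dy": -59.4},
    {"dx": -7.8, "dy": -59.4},
    {"dx": -7.8, "dy": -59.4}
  ]
}}

```text
invalid input at $.moves[0]: expected keys rx, ry, rz, dx, dy, dz, gripper
```

Run:
```python
from h import *
o=r.get_obs();print(o['clock'],o['tcp_pos'],o['joints'].round(3));m=R.from_rotvec(o['orientation']).as_matrix();print(m.round(3))
print('yaw y',np.degrees(np.arctan2(m[1,1],m[0,1])))
```

```text
0.1 [0.16477648 0.6540819  0.25245918] [-1.432  0.478  0.022  1.556 -0.012  1.109 -0.083]
[[-0.97   0.244 -0.   ]
 [ 0.244  0.97  -0.002]
 [-0.    -0.002 -1.   ]]
yaw y 75.86069948961567
```

{"method": "step_arm", "body": {
  "moves": [
    {"rx": 0, "ry": 0, "rz": 0, "dx": -48.4, "dy": -34.6, "dz": 0, "gripper": 1},
    {"rx": 0, "ry": 0, "rz": 0, "dx": -48.4, "dy": -34.6, "dz": 0, "gripper": 1},
    {"rx": 0, "ry": 0, "rz": 0, "dx": -48.4, "dy": -34.6, "dz": 0, "gripper": 1},
    {"rx": 0, "ry": 0, "rz": 0, "dx": -48.4, "dy": -34.6, "dz": 0, "gripper": 1},
    {"rx": 0, "ry": 0, "rz": 0, "dx": -48.4, "dy": -34.6, "dz": 0, "gripper": 1},
    {"rx": 0, "ry": 0, "rz": 0, "dx": -48.4, "dy": -34.6, "dz": 0, "gripper": 1},
    {"rx": 0, "ry": 0, "rz": 0, "dx": -48.4, "dy": -34.6, "dz": 0, "gripper": 1},
    {"rx": 0, "ry": 0, "rz": 0, "dx": -48.4, "dy": -34.6, "dz": 0, "gripper": 1},
    {"rx": 0, "ry": 0, "rz": 0, "dx": -48.4, "dy": -34.6, "dz": 0, "gripper": 1},
    {"rx": 0, "ry": 0, "rz": 0, "dx": -48.4, "dy": -34.6, "dz": 0, "gripper": 1},
    {"rx": 0, "ry": 0, "rz": 0, "dx": -7.8, "dy": -59.4, "dz": 0, "gripper": 1},
    {"rx": 0, "ry": 0, "rz": 0, "dx": -7.8, "dy": -59.4, "dz": 0, "gripper": 1},
    {"rx": 0, "ry": 0, "rz": 0, "dx": -7.8, "dy": -59.4, "dz": 0, "gripper": 1},
    {"rx": 0, "ry": 0, "rz": 0, "dx": -7.8, "dy": -59.4, "dz": 0, "gripper": 1},
    {"rx": 0, "ry": 0, "rz": 0, "dx": -7.8, "dy": -59.4, "dz": 0, "gripper": 1},
    {"rx": 0, "ry": 0, "rz": 0, "dx": -7.8, "dy": -59.4, "dz": 0, "gripper": 1},
    {"rx": 0, "ry": 0, "rz": 0, "dx": -7.8, "dy": -59.4, "dz": 0, "gripper": 1},
    {"rx": 0, "ry": 0, "rz": 0, "dx": -7.8, "dy": -59.4, "dz": 0, "gripper": 1}
  ]
}}

```text
clock: 2.35
tcp_pos: [0.4936, -0.2769, 0.2532]
orientation: [-0.386, -3.118, -0.0]
contact_force: [1.4, 0.5, -0.2]
grip_width: 0.0851
gripper_force: 0.0
```

```bash
cat >> h.py <<'E'
def st():
    o=r.get_obs();m=R.from_rotvec(o['orientation']).as_matrix()
    print('t',round(o['clock'],2),'tcp',o['tcp_pos'].round(4),'yaw_y',np.degrees(np.arctan2(m[1,1],m[0,1])).round(2),'tilt',m[:2,2].round(4),'j1,7',o['joints'][[0,6]].round(3),'F',o['contact_force'].round(2),'M',o['moment'].round(3),'w',round(o['grip_width'],4),'gf',round(o['gripper_force'],1))
    return o,m
def to(m,p,q):  # tool-axis shift mm from p to q
    return (m.T@(np.array(q)-p)*1000).round(1)
E
python3 - <<'E'
from h import *
st()
snap('wrist','w1.png')
E
```

```text
t 2.35 tcp [ 0.4936 -0.2769  0.2532] yaw_y 75.88 tilt [-0.      0.0003] j1,7 [0.024 1.887] F [ 1.4   0.46 -0.2 ] M [-0.019 -0.082  0.02 ] w 0.0851 gf 0.0
```

View pics/w1.png

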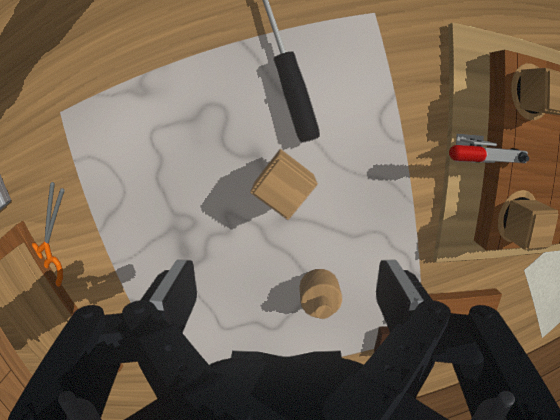

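The wrist view shows the foot's block at about (285,185), seen nearly from straight above. The round foot is at (320,295), and the screwdriver handle tip at (310,140).

Run:
```python
from h import *
im=cv2.imread('pics/w1.png');ci=r.camera_info('wrist')
h=cv2.cvtColor(im,cv2.COLOR_BGR2HSV)
k=((h[...,1]>70)&(h[...,0]<25)).astype(np.uint8)[140:230,230:335]
c=max(cv2.findContours(k,0,2)[0],key=cv2.contourArea);print(cv2.contourArea(c))
a=cv2.approxPolyDP(c,4,True).reshape(-1,2)+[230,140]
for p in a: print(p,plane('wrist',p,.071,ci).round(4),plane('wrist',p,.021,ci).round(4))
print('cam',ray('wrist',(285,205),ci)[0])
cv2.imwrite('pics/w1c.png',cv2.resize(im[135:235,225:345],None,fx=5,fy=5,interpolation=cv2.INTER_CUBIC))
```

```text
2534.0
[280 149] [ 0.4538 -0.2828  0.071 ] [ 0.4596 -0.2855  0.021 ]
[250 192] [ 0.4868 -0.3217  0.071 ] [ 0.498  -0.3309  0.021 ]
[288 219] [ 0.5229 -0.293   0.071 ] [ 0.54   -0.2975  0.021 ]
[317 183] [ 0.4945 -0.2568  0.071 ] [ 0.5069 -0.2553  0.021 ]
cam [ 0.41872902 -0.26592894  0.37479069]
```

View pics/w1c.png

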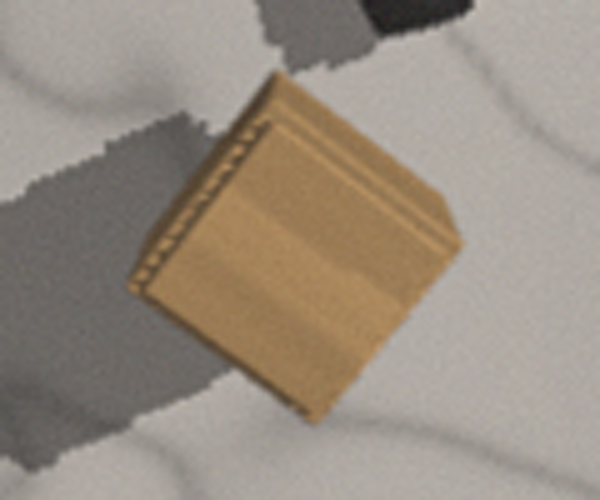

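The crop shows the block's top face with corners at about (268,118), (134,289), (315,422) and (461,245) in crop pixels.

Run:
```python
from h import *
ci=r.camera_info('wrist')
F=[plane('wrist',((x-2)/5+225,(y-2)/5+135),.071,ci)[:2] for x,y in[(268,118),(134,289),(315,422),(461,245)]]
print(np.round(F,4),np.mean(F,0))
for i in range(4):
    d=F[(i+1)%4]-F[i];print(np.linalg.norm(d).round(4),np.degrees(np.arctan2(d[1],d[0])).round(1)%90)
o,m=st();c=np.mean(F,0)
a=np.radians(-51.2) # turn
m2=m@R.from_rotvec([0,0,a]).as_matrix();print(to(m2,o['tcp_pos'],[*c,.2]))
```

```text
[[ 0.4619 -0.2867]
 [ 0.4875 -0.3205]
 [ 0.5228 -0.2934]
 [ 0.495  -0.2571]] [ 0.49179648 -0.28942368]
0.0425 37.2
0.0445 37.6
0.0457 37.5
0.0444 41.69999999999999
t 2.4 tcp [ 0.4905 -0.2863  0.2538] yaw_y 75.31 tilt [-0.0002 -0.0059] j1,7 [0.032 1.892] F [-1.24 -7.94  1.77] M [-0.417  0.054 -0.016] w 0.0854 gf 0.0
[ 0.6 -3.  53.8]
```

{"method": "step_arm", "body": {
  "moves": [
    {"rx": 0, "ry": 0, "rz": -8.6, "dx": 0, "dy": 0, "dz": 10, "gripper": 1},
    {"rx": 0, "ry": 0, "rz": -8.6, "dx": 0, "dy": 0, "dz": 12, "gripper": 1},
    {"rx": 0, "ry": 0, "rz": -8.6, "dx": 0, "dy": 0, "dz": 12, "gripper": 1},
    {"rx": 0, "ry": 0, "rz": -8.6, "dx": 0, "dy": 0, "dz": 12, "gripper": 1},
    {"rx": 0, "ry": 0, "rz": -8.6, "dx": 0, "dy": 0, "dz": 12, "gripper": 1},
    {"rx": 0, "ry": 0, "rz": -8.6, "dx": 0, "dy": 0, "dz": 12, "gripper": 1},
    {"rx": 0, "ry": 0, "rz": 0, "dx": 0, "dy": 0, "dz": 0, "gripper": 1},
    {"rx": 0, "ry": 0, "rz": 0, "dx": 0, "dy": 0, "dz": 0, "gripper": 1},
    {"rx": 0, "ry": 0, "rz": 0, "dx": 0, "dy": 0, "dz": 0, "gripper": 1}
  ]
}}

```text
clock: 3.52
tcp_pos: [0.4944, -0.2753, 0.1838]
orientation: [-1.006, 2.975, -0.001]
contact_force: [0.8, 0.3, -0.5]
grip_width: 0.0858
gripper_force: 0.0
```

Run:
```python
from h import *
st();ci=r.camera_info('wrist')
im=snap('wrist','w2.png')
np.savez('w2.npz',**{k:np.array(v) for k,v in ci.items()})
cv2.imwrite('pics/w2c.png',cv2.resize(im[50:300,130:430],None,fx=2.4,fy=2.4,interpolation=cv2.INTER_CUBIC))
```

```text
t 3.52 tcp [ 0.4944 -0.2753  0.1838] yaw_y 127.37 tilt [ 0.0008 -0.0004] j1,7 [0.191 2.738] F [ 0.76  0.27 -0.53] M [-0.019 -0.015 -0.02 ] w 0.0858 gf 0.0
```

View pics/w2c.png

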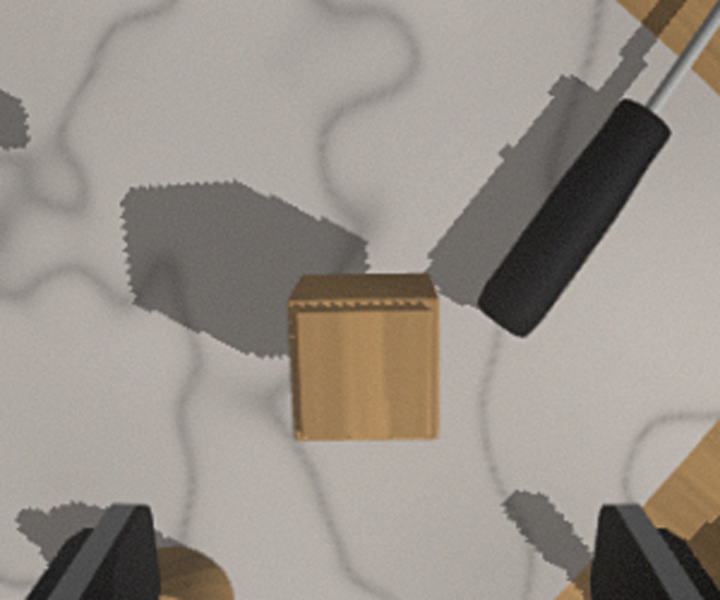

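The closer view shows the block square to the tool, with its top face between crop columns 290-438 and rows 302-440. The screwdriver handle end is at (520,335).

Run:
```python
from h import *
ci=dict(np.load('w2.npz'));g=lambda x,y,z:plane('wrist',(x/2.4+129.8,y/2.4+49.8),z,ci)
F=[g(*p,.071)[:2] for p in[(289,302),(438,302),(438,440),(293,440)]]
c=np.mean(F,0);print(np.round(F,4),c)
for i in range(4):
    d=F[(i+1)%4]-F[i];print(np.linalg.norm(d).round(4),np.degrees(np.arctan2(d[1],d[0])).round(1)%90)
o,m=st()
B=[m.T@(g(*p,.021)-o['tcp_pos']) for p in[(303,274),(434,274)]];print('bottom edge tool',np.round(B,4))
print(to(m,o['tcp_pos'],[*c,.060]),'drv',to(m,o['tcp_pos'],g(520,335,.015)))
```

```text
[[ 0.4903 -0.3113]
 [ 0.4626 -0.2749]
 [ 0.498  -0.2465]
 [ 0.5265 -0.2838]] [ 0.49436459 -0.27914167]
0.0457 37.3
0.0454 38.7
0.0469 37.4
0.0455 37.19999999999999
t 3.58 tcp [ 0.4944 -0.2753  0.1838] yaw_y 127.4 tilt [ 0.0007 -0.0003] j1,7 [0.191 2.739] F [0.28 0.04 0.44] M [-0.035 -0.028 -0.026] w 0.0853 gf 0.0
bottom edge tool [[ 0.0253 -0.0262  0.1628]
 [ 0.0253  0.0222  0.1628]]
[  2.4  -3.  123.8] drv [  0.6  56.6 168.7]
```

{"method": "step_arm", "body": {
  "moves": [
    {"rx": 0, "ry": 0, "rz": 0, "dx": 2, "dy": -2.5, "dz": 24, "gripper": 1},
    {"rx": 0, "ry": 0, "rz": 0, "dx": 0, "dy": 0, "dz": 30, "gripper": 1},
    {"rx": 0, "ry": 0, "rz": 0, "dx": 0, "dy": 0, "dz": 30, "gripper": 1},
    {"rx": 0, "ry": 0, "rz": 0, "dx": 0, "dy": 0, "dz": 25, "gripper": 1},
    {"rx": 0, "ry": 0, "rz": 0, "dx": 0, "dy": 0, "dz": 14, "gripper": 1},
    {"rx": 0, "ry": 0, "rz": 0, "dx": 0, "dy": 0, "dz": 0, "gripper": 1},
    {"rx": 0, "ry": 0, "rz": 0, "dx": 0, "dy": 0, "dz": 0, "gripper": 0.2},
    {"rx": 0, "ry": 0, "rz": 0, "dx": 0, "dy": 0, "dz": 0, "gripper": -0.2},
    {"rx": 0, "ry": 0, "rz": 0, "dx": 0, "dy": 0, "dz": 0, "gripper": -0.2},
    {"rx": 0, "ry": 0, "rz": 0, "dx": 0, "dy": 0, "dz": 0, "gripper": -0.2},
    {"rx": 0, "ry": 0, "rz": 0, "dx": 0, "dy": 0, "dz": 0, "gripper": -0.2}
  ],
  "grip_force": 60
}}

```text
clock: 4.95
tcp_pos: [0.4948, -0.2789, 0.0615]
orientation: [-1.008, 2.974, -0.002]
contact_force: [-1.0, 0.7, 6.1]
grip_width: 0.0473
gripper_force: 61.5
```

```bash
python3 -c "
from h import *
st()"
```

```text
t 4.95 tcp [ 0.4948 -0.2789  0.0615] yaw_y 127.45 tilt [ 0.002  -0.0008] j1,7 [0.242 2.799] F [-0.97  0.7   6.14] M [ 0.056  0.189 -0.04 ] w 0.0473 gf 61.5
```

{"method": "step_arm", "body": {
  "moves": [
    {"rx": 0, "ry": 0, "rz": 0, "dx": 0, "dy": 0, "dz": -20, "gripper": -0.2},
    {"rx": 0, "ry": 0, "rz": 0, "dx": 0, "dy": 0, "dz": -50, "gripper": -0.2},
    {"rx": 0, "ry": 0, "rz": 0, "dx": 0, "dy": 0, "dz": -50, "gripper": -0.2},
    {"rx": 0, "ry": 0, "rz": 0, "dx": -10, "dy": 13, "dz": -25, "gripper": -0.2},
    {"rx": 0, "ry": 0, "rz": 0, "dx": -33, "dy": 43, "dz": 0, "gripper": -0.2},
    {"rx": 0, "ry": 0, "rz": 0, "dx": -33, "dy": 43, "dz": 0, "gripper": -0.2},
    {"rx": 0, "ry": 0, "rz": 0, "dx": -33, "dy": 43, "dz": 0, "gripper": -0.2},
    {"rx": 0, "ry": 0, "rz": 0, "dx": -33, "dy": 43, "dz": 0, "gripper": -0.2},
    {"rx": 0, "ry": 0, "rz": 0, "dx": -33, "dy": 43, "dz": 0, "gripper": -0.2},
    {"rx": 0, "ry": 0, "rz": 0, "dx": -33, "dy": 43, "dz": 0, "gripper": -0.2},
    {"rx": 0, "ry": 0, "rz": 0, "dx": -33, "dy": 43, "dz": 0, "gripper": -0.2},
    {"rx": 0, "ry": 0, "rz": 0, "dx": -33, "dy": 43, "dz": 0, "gripper": -0.2},
    {"rx": 0, "ry": 0, "rz": 0, "dx": -25, "dy": 35.6, "dz": 0, "gripper": -0.2},
    {"rx": 0, "ry": 0, "rz": -9, "dx": 0, "dy": 0, "dz": 0, "gripper": -0.2},
    {"rx": 0, "ry": 0, "rz": -9, "dx": 0, "dy": 0, "dz": 0, "gripper": -0.2},
    {"rx": 0, "ry": 0, "rz": -9, "dx": 0, "dy": 0, "dz": 0, "gripper": -0.2},
    {"rx": 0, "ry": 0, "rz": -9, "dx": 0, "dy": 0, "dz": 0, "gripper": -0.2},
    {"rx": 0, "ry": 0, "rz": -9, "dx": 0, "dy": 0, "dz": 0, "gripper": -0.2},
    {"rx": 0, "ry": 0, "rz": -9, "dx": 0, "dy": 0, "dz": 0, "gripper": -0.2}
  ]
}}

```text
clock: 7.32
tcp_pos: [0.4924, 0.2148, 0.2053]
orientation: [2.255, -2.187, 0.0]
contact_force: [-0.6, 0.5, -2.0]
grip_width: 0.0469
gripper_force: 61.9
```

{"method": "step_arm", "body": {
  "moves": [
    {"rx": 0, "ry": 0, "rz": 0, "dx": 0, "dy": 0, "dz": 0, "gripper": -0.2},
    {"rx": 0, "ry": 0, "rz": 0, "dx": 0, "dy": 0, "dz": 0, "gripper": -0.2},
    {"rx": 0, "ry": 0, "rz": 0, "dx": 0, "dy": 0, "dz": 0, "gripper": -0.2},
    {"rx": 0, "ry": 0, "rz": 0, "dx": 0, "dy": 0, "dz": 0, "gripper": -0.2}
  ]
}}

```text
clock: 7.82
tcp_pos: [0.4926, 0.2151, 0.2053]
orientation: [2.249, -2.194, -0.0]
contact_force: [0.9, 0.0, -0.9]
grip_width: 0.0472
gripper_force: 61.9
```

Run:
```python
from h import *
st();ci=r.camera_info('wrist')
im=snap('wrist','w3.png');s=snap('scene','s3.png');st()
np.savez('w3.npz',**{k:np.array(v) for k,v in ci.items()})
c=np.zeros((600,800,3),np.uint8)
c[:,:800]=cv2.resize(im,(800,600))
cv2.imwrite('pics/w3c.png',c)
```

```text
t 7.83 tcp [0.4926 0.2151 0.2053] yaw_y -178.59 tilt [-0. -0.] j1,7 [-0.422  2.592] F [ 0.87  0.02 -0.92] M [-0.007 -0.001  0.005] w 0.0472 gf 61.9
t 7.92 tcp [0.4926 0.2151 0.2053] yaw_y -178.56 tilt [-0.     -0.0001] j1,7 [-0.421  2.592] F [ 0.57  0.01 -1.49] M [0.019 0.019 0.015] w 0.0473 gf 61.9
```

View pics/w3c.png

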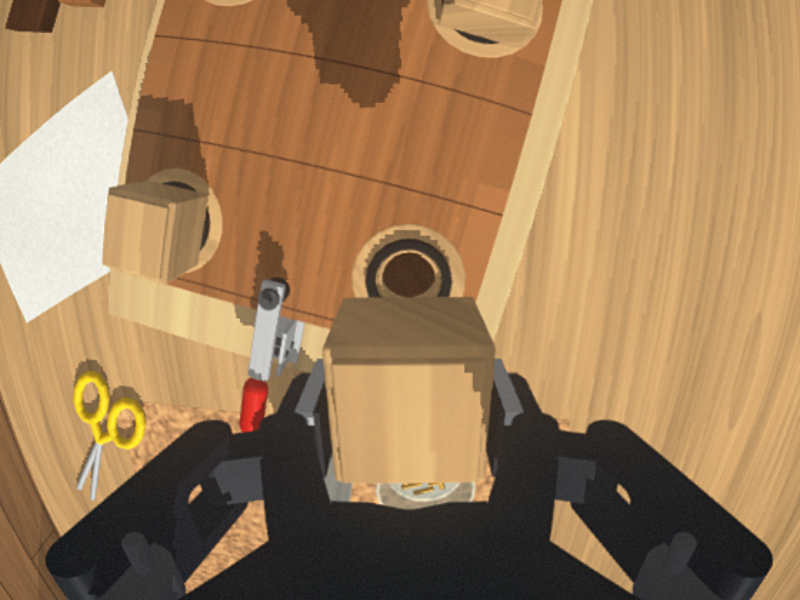

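The wrist view shows the foot held squarely, and ahead of it the hole with its black washer. The washer's outer edges are at columns 366/452 near row 272, and its top edge is at row 238.

Run:
```python
from h import *
ci=dict(np.load('w3.npz'));g=lambda x,y,z:plane('wrist',((x+.5)*.7-.5,(y+.5)*.7-.5),z,ci)
o,m=st();T=lambda p:to(m,o['tcp_pos'],p)
im=cv2.resize(cv2.imread('pics/w3.png'),(800,600))
k=(im[225:298,340:480].max(2)<60).astype(np.uint8)
ys,xs=np.nonzero(k);print(xs.min()+340,xs.max()+340,ys.min()+225)
c=max(cv2.findContours(k,0,2)[0],key=cv2.contourArea).reshape(-1,2)+[340,225]
c=c[c[:,1]<285]
# outer contour points -> plane z=.052, circle fit
P=np.array([g(*p,.052)[:2] for p in c])
c0=np.array([.4935,.2153])
d=np.linalg.norm(P-c0,axis=1);Q=P[d>.0245]
A=np.c_[2*Q,np.ones(len(Q))];s=np.linalg.lstsq(A,(Q**2).sum(1),rcond=None)[0]
print(len(Q),'centre',s[:2],'r',np.sqrt(s[2]+s[:2]@s[:2]))
t=g((366+452)/2,272,.052);top=g(409,238,.052);print('L,R',g(366,272,.052),g(452,272,.052),top, 'tool',T(t),T(top))
H=.2053-.0615+.071
F=[T(g(*p,H)) for p in[(332,358),(494,358),(488,482),(338,481)]];print(np.round(F,1),np.mean(F,0))
print(T(g(344,299,H-.05)),T(g(474,298,H-.05)))
```

```text
t 7.92 tcp [0.4926 0.2151 0.2053] yaw_y -178.56 tilt [-0.     -0.0001] j1,7 [-0.421  2.592] F [ 0.57  0.01 -1.49] M [0.019 0.019 0.015] w 0.0473 gf 61.9
367 449 240
17 centre [0.49346718 0.21560501] r 0.02488775319186853
L,R [0.51918391 0.21203649 0.052     ] [0.46663032 0.21074155 0.052     ] [0.4934343  0.19038831 0.052     ] tool [  3.6  -0.2 153.3] [ 24.7  -0.2 153.3]
[[ 21.9 -21.   -9.5]
 [ 21.8  22.3  -9.5]
 [-21.3  24.1  -9.5]
 [-20.7 -22.4  -9.5]] [ 0.425  0.75  -9.5  ]
[ 22.4 -24.3  40.5] [22.8 23.5 40.5]
```

{"method": "step_arm", "body": {
  "moves": [
    {"rx": 0, "ry": 0, "rz": -7, "dx": -0.6, "dy": -0.6, "dz": 10, "gripper": -0.2},
    {"rx": 0, "ry": 0, "rz": -7, "dx": 0, "dy": 0, "dz": 25, "gripper": -0.2},
    {"rx": 0, "ry": 0, "rz": 0, "dx": 0, "dy": 0, "dz": 30, "gripper": -0.2},
    {"rx": 0, "ry": 0, "rz": 0, "dx": 0, "dy": 0, "dz": 25, "gripper": -0.2},
    {"rx": 0, "ry": 0, "rz": 0, "dx": 0, "dy": 0, "dz": 8, "gripper": -0.2},
    {"rx": 0, "ry": 0, "rz": 0, "dx": 0, "dy": 0, "dz": 3, "gripper": -0.2},
    {"rx": 0, "ry": 0, "rz": 0, "dx": 0, "dy": 0, "dz": 0, "gripper": -0.2},
    {"rx": 0, "ry": 0, "rz": 0, "dx": 0, "dy": 0, "dz": 1.5, "gripper": -0.2},
    {"rx": 0, "ry": 0, "rz": 0, "dx": 0, "dy": 0, "dz": 1.5, "gripper": -0.2},
    {"rx": 0, "ry": 0, "rz": 0, "dx": 0, "dy": 0, "dz": 0, "gripper": -0.2},
    {"rx": 0, "ry": 0, "rz": 0, "dx": 0, "dy": 0, "dz": 0, "gripper": -0.2}
  ]
}}

```text
clock: 9.3
tcp_pos: [0.4932, 0.2157, 0.1014]
orientation: [-2.5, 1.902, -0.0]
contact_force: [-0.1, -0.4, -1.2]
grip_width: 0.0471
gripper_force: 62.0
```

```bash
python3 -c "
from h import *
st()"
```

```text
t 9.3 tcp [0.4932 0.2157 0.1014] yaw_y -164.54 tilt [0.0001 0.0001] j1,7 [-0.4    2.782] F [-0.1  -0.41 -1.16] M [0.029 0.037 0.018] w 0.0471 gf 62.0
```

{"method": "step_arm", "body": {
  "moves": [
    {"rx": 0, "ry": 0, "rz": 0, "dx": 0, "dy": 0, "dz": 1, "gripper": -0.2},
    {"rx": 0, "ry": 0, "rz": 0, "dx": 0, "dy": 0, "dz": 1, "gripper": -0.2},
    {"rx": 0, "ry": 0, "rz": 0, "dx": 0, "dy": 0, "dz": 0, "gripper": -0.2}
  ]
}}

```text
clock: 9.68
tcp_pos: [0.4931, 0.2159, 0.0992]
orientation: [-2.5, 1.902, 0.0]
contact_force: [-0.6, 0.9, -2.7]
grip_width: 0.0473
gripper_force: 62.1
```

```bash
python3 -c "
from h import *
st()"
```

```text
t 9.68 tcp [0.4931 0.2159 0.0992] yaw_y -164.53 tilt [-0.0001  0.0003] j1,7 [-0.401  2.782] F [-0.58  0.87 -2.69] M [0.277 0.047 0.026] w 0.0473 gf 62.1
```

{"method": "step_arm", "body": {
  "moves": [
    {"rx": 0, "ry": 0, "rz": 0, "dx": 0, "dy": 0, "dz": 0.7, "gripper": -0.2},
    {"rx": 0, "ry": 0, "rz": 0, "dx": 0, "dy": 0, "dz": 0.5, "gripper": -0.2},
    {"rx": 0, "ry": 0, "rz": 0, "dx": 0, "dy": 0, "dz": 0, "gripper": -0.2}
  ]
}}

```text
clock: 10.05
tcp_pos: [0.4932, 0.2159, 0.0981]
orientation: [-2.5, 1.902, 0.0]
contact_force: [-0.7, 1.5, -1.2]
grip_width: 0.0474
gripper_force: 62.1
```

{"method": "step_arm", "body": {
  "moves": [
    {"rx": 0, "ry": 0, "rz": 0, "dx": 0, "dy": 0, "dz": 0, "gripper": -0.2}
  ]
}}

```text
clock: 10.18
tcp_pos: [0.4932, 0.2159, 0.0981]
orientation: [-2.5, 1.902, 0.0]
contact_force: [0.1, 2.8, 0.0]
grip_width: 0.047
gripper_force: 62.1
```

```bash
python3 -c "
from h import *
st()"
```

```text
t 10.18 tcp [0.4932 0.2159 0.0981] yaw_y -164.54 tilt [0.     0.0003] j1,7 [-0.401  2.781] F [0.06 2.83 0.01] M [0.586 0.171 0.034] w 0.047 gf 62.1
```

{"method": "step_arm", "body": {
  "moves": [
    {"rx": 0, "ry": 0, "rz": 0, "dx": -0.7, "dy": -0.2, "dz": 0, "gripper": -0.2},
    {"rx": 0, "ry": 0, "rz": 0, "dx": 0, "dy": 0, "dz": 0, "gripper": -0.2},
    {"rx": 0, "ry": 0, "rz": 0, "dx": 0, "dy": 0, "dz": 0, "gripper": -0.2}
  ]
}}

```text
clock: 10.55
tcp_pos: [0.4932, 0.2161, 0.0981]
orientation: [2.5, -1.903, 0.0]
contact_force: [-0.9, 0.2, -1.4]
grip_width: 0.047
gripper_force: 62.0
```

```bash
python3 -c "
from h import *
st()"
```

```text
t 10.55 tcp [0.4932 0.2161 0.0981] yaw_y -164.56 tilt [-0.0001 -0.0003] j1,7 [-0.402  2.78 ] F [-0.87  0.24 -1.37] M [0.124 0.114 0.038] w 0.047 gf 62.0
```

{"method": "step_arm", "body": {
  "moves": [
    {"rx": 0, "ry": 0, "rz": 0, "dx": 0, "dy": 0, "dz": 0.5, "gripper": -0.2},
    {"rx": 0, "ry": 0, "rz": 0, "dx": 0, "dy": 0, "dz": 0, "gripper": -0.2}
  ]
}}

```text
clock: 10.8
tcp_pos: [0.4932, 0.2162, 0.0977]
orientation: [2.5, -1.903, 0.0]
contact_force: [-1.3, 0.2, 3.3]
grip_width: 0.0469
gripper_force: 62.7
```

```bash
python3 -c "
from h import *
st()"
```

```text
t 10.8 tcp [0.4932 0.2162 0.0977] yaw_y -164.55 tilt [-0.     -0.0002] j1,7 [-0.402  2.78 ] F [-1.29  0.17  3.34] M [-0.098  0.352 -0.006] w 0.0469 gf 62.7
```

{"method": "step_arm", "body": {
  "moves": [
    {"rx": 0, "ry": 0, "rz": 5, "dx": 0, "dy": 0, "dz": 0, "gripper": -0.2},
    {"rx": 0, "ry": 0, "rz": 5, "dx": 0, "dy": 0, "dz": 0, "gripper": -0.2},
    {"rx": 0, "ry": 0, "rz": 5, "dx": 0, "dy": 0, "dz": 0, "gripper": -0.2}
  ]
}}

```text
clock: 11.18
tcp_pos: [0.4935, 0.2164, 0.0976]
orientation: [-2.227, 2.215, -0.0]
contact_force: [-0.6, 0.1, -0.6]
grip_width: 0.0468
gripper_force: 62.2
```

```bash
python3 -c "
from h import *
st()"
```

```text
t 11.18 tcp [0.4935 0.2164 0.0976] yaw_y -179.71 tilt [0.0005 0.0003] j1,7 [-0.455  2.557] F [-0.62  0.05 -0.58] M [0.091 0.057 0.003] w 0.0468 gf 62.2
```

{"method": "step_arm", "body": {
  "moves": [
    {"rx": 0, "ry": 0, "rz": 5, "dx": 0, "dy": 0, "dz": 0, "gripper": -0.2},
    {"rx": 0, "ry": 0, "rz": 5, "dx": 0, "dy": 0, "dz": 0, "gripper": -0.2},
    {"rx": 0, "ry": 0, "rz": 5, "dx": 0, "dy": 0, "dz": 0, "gripper": -0.2}
  ]
}}

```text
clock: 11.55
tcp_pos: [0.4933, 0.2163, 0.0975]
orientation: [-1.919, 2.487, -0.0]
contact_force: [-0.2, 0.6, -1.7]
grip_width: 0.047
gripper_force: 62.2
```

```bash
python3 -c "
from h import *
st()"
```

```text
t 11.55 tcp [0.4933 0.2163 0.0975] yaw_y 165.29 tilt [0.0002 0.    ] j1,7 [-0.508  2.338] F [-0.18  0.63 -1.66] M [ 0.102 -0.05  -0.058] w 0.047 gf 62.2
```

{"method": "step_arm", "body": {
  "moves": [
    {"rx": 0, "ry": 0, "rz": 0, "dx": 0, "dy": 0, "dz": 0.4, "gripper": -0.2},
    {"rx": 0, "ry": 0, "rz": 0, "dx": 0, "dy": 0, "dz": 0, "gripper": -0.2}
  ]
}}

```text
clock: 11.8
tcp_pos: [0.4932, 0.2164, 0.0972]
orientation: [-1.925, 2.483, -0.0]
contact_force: [-0.4, -0.1, -0.7]
grip_width: 0.0469
gripper_force: 62.2
```

{"method": "step_arm", "body": {
  "moves": [
    {"rx": 0, "ry": 0, "rz": 0, "dx": 0, "dy": 0, "dz": 0.3, "gripper": -0.2},
    {"rx": 0, "ry": 0, "rz": 0, "dx": 0, "dy": 0, "dz": 0, "gripper": -0.2}
  ]
}}

```text
clock: 12.05
tcp_pos: [0.4933, 0.2164, 0.097]
orientation: [-1.923, 2.484, 0.0]
contact_force: [-0.3, 0.1, 1.4]
grip_width: 0.0477
gripper_force: 62.3
```

```bash
python3 -c "
from h import *
st()"
```

```text
t 12.05 tcp [0.4933 0.2164 0.097 ] yaw_y 165.48 tilt [0.0001 0.0002] j1,7 [-0.507  2.341] F [-0.26  0.13  1.42] M [ 0.07   0.167 -0.044] w 0.0477 gf 62.3
```

{"method": "step_arm", "body": {
  "moves": [
    {"rx": 0, "ry": 0, "rz": 6, "dx": 0, "dy": 0, "dz": 0.16, "gripper": -0.2},
    {"rx": 0, "ry": 0, "rz": 6, "dx": 0, "dy": 0, "dz": 0.16, "gripper": -0.2},
    {"rx": 0, "ry": 0, "rz": 6, "dx": 0, "dy": 0, "dz": 0.16, "gripper": -0.2},
    {"rx": 0, "ry": 0, "rz": 6, "dx": 0, "dy": 0, "dz": 0.16, "gripper": -0.2}
  ]
}}

```text
clock: 12.55
tcp_pos: [0.4934, 0.2167, 0.0963]
orientation: [-1.359, 2.831, 0.0]
contact_force: [0.4, 0.7, 0.3]
grip_width: 0.0469
gripper_force: 62.3
```

```bash
python3 -c "
from h import *
st()"
```

```text
t 12.55 tcp [0.4934 0.2167 0.0963] yaw_y 141.29 tilt [0.0006 0.0006] j1,7 [-0.593  1.989] F [0.36 0.67 0.3 ] M [0.259 0.03  0.051] w 0.0469 gf 62.3
```

{"method": "step_arm", "body": {
  "moves": [
    {"rx": 0, "ry": 0, "rz": 6, "dx": 0, "dy": 0, "dz": 0.16, "gripper": -0.2},
    {"rx": 0, "ry": 0, "rz": 6, "dx": 0, "dy": 0, "dz": 0.16, "gripper": -0.2},
    {"rx": 0, "ry": 0, "rz": 0, "dx": 0, "dy": 0, "dz": 0, "gripper": -0.2}
  ]
}}

```text
clock: 12.92
tcp_pos: [0.4933, 0.2167, 0.096]
orientation: [-1.062, 2.956, 0.0]
contact_force: [-0.5, 1.6, -0.4]
grip_width: 0.0468
gripper_force: 62.2
```

```bash
python3 -c "
from h import *
st()"
```

```text
t 12.93 tcp [0.4933 0.2167 0.096 ] yaw_y 129.54 tilt [0.0003 0.0002] j1,7 [-0.635  1.82 ] F [-0.51  1.6  -0.45] M [0.266 0.061 0.001] w 0.0468 gf 62.2
```

{"method": "step_arm", "body": {
  "moves": [
    {"rx": 0, "ry": 0, "rz": 6, "dx": -0.2, "dy": 0.2, "dz": 0.18, "gripper": -0.2},
    {"rx": 0, "ry": 0, "rz": 6, "dx": 0, "dy": 0, "dz": 0.18, "gripper": -0.2},
    {"rx": 0, "ry": 0, "rz": 6, "dx": 0, "dy": 0, "dz": 0.17, "gripper": -0.2},
    {"rx": 0, "ry": 0, "rz": 6, "dx": 0, "dy": 0, "dz": 0.17, "gripper": -0.2},
    {"rx": 0, "ry": 0, "rz": 6, "dx": 0, "dy": 0, "dz": 0.17, "gripper": -0.2},
    {"rx": 0, "ry": 0, "rz": 6, "dx": 0, "dy": 0, "dz": 0.17, "gripper": -0.2}
  ]
}}

```text
clock: 13.68
tcp_pos: [0.4934, 0.2166, 0.0949]
orientation: [-0.094, 3.14, 0.0]
contact_force: [0.5, -0.2, -0.7]
grip_width: 0.0469
gripper_force: 62.2
```

```bash
python3 -c "
from h import *
st()"
```

```text
t 13.68 tcp [0.4934 0.2166 0.0949] yaw_y 93.42 tilt [0.0003 0.0001] j1,7 [-0.763  1.305] F [ 0.47 -0.16 -0.68] M [ 0.13  -0.066 -0.033] w 0.0469 gf 62.2
```

{"method": "step_arm", "body": {
  "moves": [
    {"rx": 0, "ry": 0, "rz": 6, "dx": 0, "dy": 0, "dz": 0.17, "gripper": -0.2},
    {"rx": 0, "ry": 0, "rz": 6, "dx": 0, "dy": 0, "dz": 0.17, "gripper": -0.2},
    {"rx": 0, "ry": 0, "rz": 0, "dx": 0, "dy": 0, "dz": 0, "gripper": -0.2}
  ]
}}

```text
clock: 14.05
tcp_pos: [0.4932, 0.2166, 0.0945]
orientation: [-0.229, -3.133, 0.0]
contact_force: [-0.3, 0.5, -0.5]
grip_width: 0.047
gripper_force: 62.2
```

```bash
python3 -c "
from h import *
st()"
```

```text
t 14.05 tcp [0.4932 0.2166 0.0945] yaw_y 81.62 tilt [-0.     -0.0003] j1,7 [-0.806  1.139] F [-0.26  0.53 -0.49] M [ 0.074 -0.066 -0.034] w 0.047 gf 62.2
```

{"method": "step_arm", "body": {
  "moves": [
    {"rx": 0, "ry": 0, "rz": 6, "dx": 0, "dy": 0, "dz": 0.17, "gripper": -0.2},
    {"rx": 0, "ry": 0, "rz": 6, "dx": 0, "dy": 0, "dz": 0.17, "gripper": -0.2},
    {"rx": 0, "ry": 0, "rz": 6, "dx": 0, "dy": 0, "dz": 0.17, "gripper": -0.2},
    {"rx": 0, "ry": 0, "rz": 6, "dx": 0, "dy": 0, "dz": 0.17, "gripper": -0.2},
    {"rx": 0, "ry": 0, "rz": 6, "dx": 0, "dy": 0, "dz": 0.17, "gripper": -0.2}
  ]
}}

```text
clock: 14.68
tcp_pos: [0.4933, 0.2165, 0.0937]
orientation: [1.036, 2.966, -0.0]
contact_force: [1.1, -0.1, 0.2]
grip_width: 0.0467
gripper_force: 62.3
```

```bash
python3 -c "
from h import *
st()"
```

```text
t 14.68 tcp [0.4933 0.2165 0.0937] yaw_y 51.49 tilt [-0.     -0.0001] j1,7 [-0.91  0.72] F [ 1.07 -0.06  0.15] M [ 0.055 -0.061 -0.049] w 0.0467 gf 62.3
```

{"method": "step_arm", "body": {
  "moves": [
    {"rx": 0, "ry": 0, "rz": 6, "dx": 0, "dy": 0, "dz": 0.17, "gripper": -0.2},
    {"rx": 0, "ry": 0, "rz": 6, "dx": 0, "dy": 0, "dz": 0.17, "gripper": -0.2},
    {"rx": 0, "ry": 0, "rz": 6, "dx": 0, "dy": 0, "dz": 0.17, "gripper": -0.2}
  ]
}}

```text
clock: 15.05
tcp_pos: [0.4933, 0.2165, 0.0931]
orientation: [-1.487, -2.767, 0.0]
contact_force: [0.8, 0.4, -0.7]
grip_width: 0.0471
gripper_force: 62.3
```

```bash
python3 -c "
from h import *
st()"
```

```text
t 15.05 tcp [0.4933 0.2165 0.0931] yaw_y 33.49 tilt [-0.0001 -0.0001] j1,7 [-0.972  0.472] F [ 0.81  0.44 -0.69] M [-0.035 -0.032 -0.025] w 0.0471 gf 62.3
```

{"method": "step_arm", "body": {
  "moves": [
    {"rx": 0, "ry": 0, "rz": 6, "dx": 0, "dy": 0, "dz": 0.17, "gripper": -0.2},
    {"rx": 0, "ry": 0, "rz": 6, "dx": 0, "dy": 0, "dz": 0.17, "gripper": -0.2},
    {"rx": 0, "ry": 0, "rz": 6, "dx": 0, "dy": 0, "dz": 0.17, "gripper": -0.2},
    {"rx": 0, "ry": 0, "rz": 6, "dx": 0, "dy": 0, "dz": 0.17, "gripper": -0.2}
  ]
}}

```text
clock: 15.55
tcp_pos: [0.4932, 0.2168, 0.0925]
orientation: [-2.03, -2.398, 0.0]
contact_force: [0.0, 1.0, 0.8]
grip_width: 0.0472
gripper_force: 62.3
```

```bash
python3 -c "
from h import *
st()"
```

```text
t 15.55 tcp [0.4932 0.2168 0.0925] yaw_y 9.5 tilt [-0.0003  0.0002] j1,7 [-1.05   0.145] F [0.04 1.   0.75] M [ 0.185 -0.064 -0.025] w 0.0472 gf 62.3
```

{"method": "step_arm", "body": {
  "moves": [
    {"rx": 0, "ry": 0, "rz": 6, "dx": 0, "dy": 0, "dz": 0.17, "gripper": -0.2},
    {"rx": 0, "ry": 0, "rz": 6, "dx": 0, "dy": 0, "dz": 0.17, "gripper": -0.2},
    {"rx": 0, "ry": 0, "rz": 6, "dx": 0, "dy": 0, "dz": 0.17, "gripper": -0.2}
  ]
}}

```text
clock: 15.92
tcp_pos: [0.4935, 0.217, 0.0922]
orientation: [-2.379, -2.051, -0.001]
contact_force: [-0.3, 1.7, 1.4]
grip_width: 0.0469
gripper_force: 62.4
```

```bash
python3 -c "
from h import *
st()"
```

```text
t 15.93 tcp [0.4935 0.217  0.0922] yaw_y -8.49 tilt [0.0002 0.0007] j1,7 [-1.106 -0.098] F [-0.31  1.69  1.45] M [ 0.197 -0.083  0.097] w 0.0469 gf 62.4
```

{"method": "step_arm", "body": {
  "moves": [
    {"rx": 0, "ry": 0, "rz": 4.5, "dx": 0, "dy": 0, "dz": 0.12, "gripper": -0.2}
  ]
}}

```text
clock: 16.05
tcp_pos: [0.4936, 0.2171, 0.0921]
orientation: [-2.458, -1.956, -0.001]
contact_force: [0.5, 1.4, 1.8]
grip_width: 0.0469
gripper_force: 62.5
```

```bash
python3 -c "
from h import *
st()"
```

```text
t 16.05 tcp [0.4936 0.2171 0.0921] yaw_y -12.95 tilt [0.0004 0.0007] j1,7 [-1.119 -0.159] F [0.53 1.4  1.85] M [ 0.249 -0.153  0.075] w 0.0469 gf 62.5
```

{"method": "step_arm", "body": {
  "moves": [
    {"rx": 0, "ry": 0, "rz": 5, "dx": 0, "dy": 0, "dz": 0.05, "gripper": -0.2},
    {"rx": 0, "ry": 0, "rz": 5, "dx": 0, "dy": 0, "dz": 0.05, "gripper": -0.2},
    {"rx": 0, "ry": 0, "rz": 0, "dx": 0, "dy": 0, "dz": 0, "gripper": -0.2}
  ]
}}

```text
clock: 16.42
tcp_pos: [0.4935, 0.2169, 0.0919]
orientation: [2.617, 1.738, 0.0]
contact_force: [-0.4, 1.0, 3.1]
grip_width: 0.0474
gripper_force: 62.6
```

```bash
python3 -c "
from h import *
st()"
```

```text
t 16.43 tcp [0.4935 0.2169 0.0919] yaw_y -22.82 tilt [0.0003 0.0001] j1,7 [-1.148 -0.293] F [-0.45  0.98  3.07] M [ 0.122 -0.088 -0.015] w 0.0474 gf 62.6
```

{"method": "step_arm", "body": {
  "moves": [
    {"rx": 0, "ry": 0, "rz": 5, "dx": 0, "dy": 0, "dz": 0.1, "gripper": -0.2},
    {"rx": 0, "ry": 0, "rz": 5, "dx": 0, "dy": 0, "dz": 0.1, "gripper": -0.2},
    {"rx": 0, "ry": 0, "rz": 0, "dx": 0, "dy": 0, "dz": 0, "gripper": -0.2}
  ]
}}

```text
clock: 16.8
tcp_pos: [0.4934, 0.2168, 0.0917]
orientation: [-2.759, -1.503, -0.0]
contact_force: [-0.3, -0.3, 3.7]
grip_width: 0.0473
gripper_force: 62.7
```

```bash
python3 -c "
from h import *
st()"
```

```text
t 16.8 tcp [0.4934 0.2168 0.0917] yaw_y -32.82 tilt [0.     0.0001] j1,7 [-1.175 -0.429] F [-0.27 -0.35  3.71] M [ 0.08  -0.037 -0.004] w 0.0473 gf 62.7
```

{"method": "step_arm", "body": {
  "moves": [
    {"rx": 0, "ry": 0, "rz": 5, "dx": 0, "dy": 0, "dz": 0, "gripper": -0.2},
    {"rx": 0, "ry": 0, "rz": 5, "dx": 0, "dy": 0, "dz": 0, "gripper": -0.2},
    {"rx": 0, "ry": 0, "rz": 5, "dx": 0, "dy": 0, "dz": 0, "gripper": -0.2}
  ]
}}

```text
clock: 17.18
tcp_pos: [0.4929, 0.2168, 0.0915]
orientation: [-2.932, -1.127, 0.001]
contact_force: [0.2, 1.1, 1.6]
grip_width: 0.0466
gripper_force: 62.5
```

```bash
python3 -c "
from h import *
st()"
```

```text
t 17.18 tcp [0.4929 0.2168 0.0915] yaw_y -47.93 tilt [-0.0009  0.0004] j1,7 [-1.214 -0.636] F [0.24 1.05 1.58] M [0.101 0.139 0.086] w 0.0466 gf 62.5
```

{"method": "step_arm", "body": {
  "moves": [
    {"rx": 0, "ry": 0, "rz": 5, "dx": 0, "dy": 0, "dz": 0.05, "gripper": -0.2},
    {"rx": 0, "ry": 0, "rz": 5, "dx": 0, "dy": 0, "dz": 0.1, "gripper": -0.2}
  ]
}}

```text
clock: 17.42
tcp_pos: [0.4928, 0.2168, 0.0913]
orientation: [-3.019, -0.868, 0.002]
contact_force: [-0.5, 0.9, 1.1]
grip_width: 0.0472
gripper_force: 62.5
```

```bash
python3 -c "
from h import *
st()"
```

```text
t 17.43 tcp [0.4928 0.2168 0.0913] yaw_y -57.92 tilt [-0.0013  0.0002] j1,7 [-1.237 -0.774] F [-0.51  0.93  1.08] M [0.09  0.129 0.038] w 0.0472 gf 62.5
```

{"method": "step_arm", "body": {
  "moves": [
    {"rx": 0, "ry": 0, "rz": 5, "dx": 0, "dy": 0, "dz": 0.14, "gripper": -0.2},
    {"rx": 0, "ry": 0, "rz": 5, "dx": 0, "dy": 0, "dz": 0.14, "gripper": -0.2},
    {"rx": 0, "ry": 0, "rz": 5, "dx": 0, "dy": 0, "dz": 0.14, "gripper": -0.2}
  ]
}}

```text
clock: 17.8
tcp_pos: [0.4927, 0.2169, 0.0909]
orientation: [-3.106, -0.466, 0.002]
contact_force: [-0.7, 1.7, 2.8]
grip_width: 0.0469
gripper_force: 62.6
```

```bash
python3 -c "
from h import *
st()"
```

```text
t 17.8 tcp [0.4927 0.2169 0.0909] yaw_y -72.92 tilt [-0.0015  0.0004] j1,7 [-1.269 -0.984] F [-0.69  1.69  2.75] M [0.146 0.28  0.146] w 0.0469 gf 62.6
```

{"method": "step_arm", "body": {
  "moves": [
    {"rx": 0, "ry": 0, "rz": 5, "dx": 0, "dy": 0, "dz": 0.14, "gripper": -0.2},
    {"rx": 0, "ry": 0, "rz": 5, "dx": 0, "dy": 0, "dz": 0.14, "gripper": -0.2},
    {"rx": 0, "ry": 0, "rz": 5, "dx": 0, "dy": 0, "dz": 0.14, "gripper": -0.2}
  ]
}}

```text
clock: 18.18
tcp_pos: [0.4927, 0.217, 0.0905]
orientation: [-3.14, -0.057, 0.003]
contact_force: [-1.3, 2.2, 3.2]
grip_width: 0.0469
gripper_force: 62.7
```

```bash
python3 -c "
from h import *
st()"
```

```text
t 18.18 tcp [0.4927 0.217  0.0905] yaw_y -87.91 tilt [-0.0017  0.0006] j1,7 [-1.296 -1.196] F [-1.26  2.17  3.19] M [0.225 0.317 0.095] w 0.0469 gf 62.7
```

{"method": "step_arm", "body": {
  "moves": [
    {"rx": 0, "ry": 0, "rz": 5, "dx": 0, "dy": 0, "dz": 0.1, "gripper": -0.2},
    {"rx": 0, "ry": 0, "rz": 5, "dx": 0, "dy": 0, "dz": 0.1, "gripper": -0.2},
    {"rx": 0, "ry": 0, "rz": 5, "dx": 0, "dy": 0, "dz": 0.1, "gripper": -0.2}
  ]
}}

```text
clock: 18.55
tcp_pos: [0.4927, 0.2171, 0.0901]
orientation: [-3.121, 0.353, 0.003]
contact_force: [-1.2, 1.5, 2.7]
grip_width: 0.0468
gripper_force: 62.7
```

```bash
python3 -c "
from h import *
st()"
```

```text
t 18.55 tcp [0.4927 0.2171 0.0901] yaw_y -102.9 tilt [-0.002   0.0007] j1,7 [-1.319 -1.414] F [-1.18  1.53  2.73] M [0.298 0.38  0.181] w 0.0468 gf 62.7
```

{"method": "step_arm", "body": {
  "moves": [
    {"rx": 0, "ry": 0, "rz": 0, "dx": 0, "dy": 0, "dz": 0, "gripper": -0.2},
    {"rx": 0, "ry": 0, "rz": 0, "dx": 0, "dy": 0, "dz": 0, "gripper": -0.2}
  ]
}}

```text
clock: 18.8
tcp_pos: [0.4927, 0.217, 0.0901]
orientation: [-3.121, 0.352, 0.003]
contact_force: [-2.2, 2.9, 3.4]
grip_width: 0.0469
gripper_force: 62.8
```

```bash
python3 -c "
from h import *
st()"
```

```text
t 18.8 tcp [0.4927 0.217  0.0901] yaw_y -102.86 tilt [-0.0016  0.0008] j1,7 [-1.319 -1.413] F [-2.22  2.94  3.43] M [ 0.408  0.595 -0.148] w 0.0469 gf 62.8
```

{"method": "step_arm", "body": {
  "moves": [
    {"rx": 0, "ry": 0, "rz": 0, "dx": 0, "dy": 0, "dz": 0, "gripper": 0.2},
    {"rx": 0, "ry": 0, "rz": 0, "dx": 0, "dy": 0, "dz": 0, "gripper": 0.6},
    {"rx": 0, "ry": 0, "rz": 0, "dx": 0, "dy": 0, "dz": 0, "gripper": 0.6},
    {"rx": 0, "ry": 0, "rz": 0, "dx": 0, "dy": 0, "dz": 0, "gripper": 0.6},
    {"rx": 0, "ry": 0, "rz": 0, "dx": 0, "dy": 0, "dz": -10, "gripper": 0.6},
    {"rx": 0, "ry": 0, "rz": 0, "dx": 0, "dy": 0, "dz": -25, "gripper": 0.6},
    {"rx": 0, "ry": 0, "rz": 0, "dx": 0, "dy": 0, "dz": -30, "gripper": 0.6},
    {"rx": 0, "ry": 0, "rz": 0, "dx": 0, "dy": 0, "dz": -30, "gripper": 0.6},
    {"rx": 0, "ry": 0, "rz": 0, "dx": 0, "dy": 0, "dz": -30, "gripper": 0.6},
    {"rx": 0, "ry": 0, "rz": 0, "dx": 60, "dy": 0, "dz": -20, "gripper": 0.6},
    {"rx": 0, "ry": 0, "rz": 0, "dx": 0, "dy": 0, "dz": 0, "gripper": 0.6},
    {"rx": 0, "ry": 0, "rz": 0, "dx": 0, "dy": 0, "dz": 0, "gripper": 0.6},
    {"rx": 0, "ry": 0, "rz": 0, "dx": 0, "dy": 0, "dz": 0, "gripper": 0.6}
  ]
}}

```text
clock: 20.42
tcp_pos: [0.55, 0.2036, 0.2346]
orientation: [3.121, -0.356, -0.002]
contact_force: [-0.6, -0.7, -1.1]
grip_width: 0.0685
gripper_force: 0.0
```

Run:
```python
from h import *
o,m=st()
im=snap('wrist','w4.png');t=snap('top','t4.png')
c=np.zeros((590,800,3),np.uint8);c[:300,:400]=cv2.resize(im,(400,300));c[:,400:]=0
z=cv2.resize(t[110:270,150:350],None,fx=2,fy=2,interpolation=cv2.INTER_CUBIC);c[:320,400:]=z
s=snap('scene','s4.png')[170:300,210:400];c[325:325+260,0:380]=cv2.resize(s,(380,260),interpolation=cv2.INTER_CUBIC)
cv2.imwrite('pics/fin.png',c)
```

```text
t 20.43 tcp [0.55   0.2036 0.2346] yaw_y -103.02 tilt [-0.0014 -0.    ] j1,7 [-1.31  -1.533] F [-0.58 -0.73 -1.08] M [-0.019  0.006  0.018] w 0.0685 gf 0.0
```

View pics/fin.png

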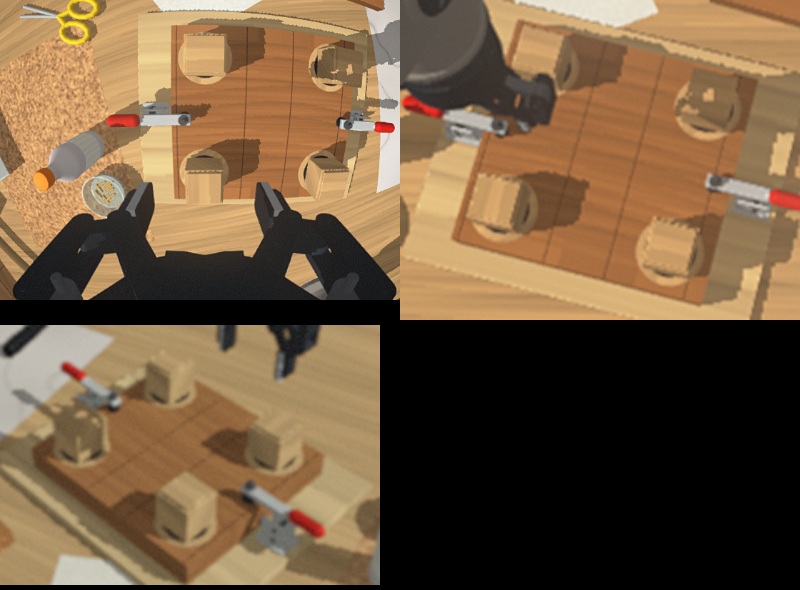

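The composite shows the foot seated upright at about (500,200) in the top-camera panel, square with the stand like the other three feet. The gripper is open and clear, and nothing else has moved.

```bash
python3 -c "
from bench import r
print(r.hand_in())"
```

```text
the job is handed in; nothing more can be done
None
```

I screwed the loose foot in until it was snug (about 12 N on its washer, estimated), stopped it square with the stand, let go and handed the job in at about 20.6 s; no verdict was returned.

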